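# Free the ratchet pawl and lower the clamp arm

## Task

The clamp arm of the drilling fixture is held up by its ratchet. Press the thumb tab of the pawl fully down so that the pawl comes clear of the teeth (it stays there by itself), and only then push the arm down by its crossbar until its foot rests on the bearing block. Press and push with the fingertips only: grasp and lift nothing, do not raise the arm, and leave the block and the loose things around the fixture where they are.

Things in the scene. Friction and masses are not known exactly. Their poses are not given: they have to be found in the camera images.
- stand: Drilling fixture fixed to the bench; green base plate 330 x 130 x 12 mm. Origin on the bench surface; x points from the pawl to the free end of the clamp arm, y is parallel to the hinge axis, z up. The plate spans x -155 to 175, y -65 to 65 mm. Cheeks (within y -23 to 23 mm) stand at x -20 (arm hinge, up to z 118 mm) and x -105 (pawl, up to z 156 mm).
- clamp_hinge (a point): Point on the hinge axis of the clamp arm, in the arm's mid plane, at stand x -20, y 0, z 100 mm. Axes parallel to the stand's.
- clamp_bar (a point): Centre of the black crossbar at the free end of the steel clamp arm: a round bar 22 mm in diameter, 90 mm long, parallel to the hinge axis and 200 mm from it. Push down on its top from above and follow its arc about the hinge; nothing stands under it. The point's axes turn with the arm (x along it, away from the hinge).
- clamp_foot (a point): Centre of the underside of the arm's round foot (28 mm in diameter), 130 mm along the arm from the hinge and 39 mm below the arm's centre line. The arm is a steel bar 20 mm wide and 18 mm thick, with a toothed hub of 55 mm radius at the hinge. The point's axes turn with the arm.
- clamp (a joint): Angle of the clamp arm (rad): 0 is level with the foot just on the block, positive is raised; it starts at 0.88 to 1.0. While the pawl is in the teeth the arm is stopped at about 0.84 and must not be forced. With the pawl clear it moves against a stiff hinge (about 3 to 6 N pushing at the crossbar) and stays where it is left.
- pawl (a joint): Angle of the pawl (rad): 0 is in the teeth, 0.40 is its stop with the tab fully down; the nose is clear of the teeth above 0.15. A stiff pivot keeps it where it is left.
- pawl_pivot (a point): Point on the pivot axis of the pawl (parallel to the arm's hinge), at stand x -105, y 0, z 145 mm. Axes parallel to the stand's.
- pawl_tab (a point): Centre of the upper face of the pawl's thumb tab, a ribbed steel plate 36 x 36 x 6 mm at the tail of the pawl on the side away from the arm, 72 mm from the pivot. It starts level at about 160 mm above the bench and goes down about 28 mm when pressed to its stop (about 3 N moves it); the space under it is empty.
- block: Loose bearing block, bare metal with a bore, 70 x 50 x 49 mm, 0.5 kg, lying on the base plate under the arm's foot. Origin at the centre of its underside. It must stay there.
- wrench: Loose open-ended wrench lying flat on the bench beside the fixture. To be left alone.
- tin: Loose round grey tin, 70 mm in diameter and 75 mm tall, standing on the bench beside the fixture; origin at the centre of its underside. To be left alone.
- bush: Loose brass bush (short tube), 48 mm in diameter and 40 mm tall, standing on the bench beside the fixture; origin at the centre of its underside. To be left alone.

How it is judged:
By the outcome, as a careful person would: the job done as asked, in the order asked, and still so for the second after the job is handed in, with the robot touching nothing.
It also fails if it takes over 43 s, if anything falls off the work surface, if the arm or the gripper's body presses on something with over 40 N, if the wrist force passes 120 N, or if a joint passes its speed limit or range.

## Robot

A 6-joint arm with a two-finger parallel gripper is mounted at the origin on the work surface. World frame = base frame: x ahead of the robot, y to its left, z up, the work surface at z = 0. Lengths are in mm, angles in rad, forces in N, time in s.
With the tool pointing down it reaches from about 350 to 800 mm from the base axis. Payload 7.3 kg.
Tool frame: the origin (TCP) lies on the centre line of the jaws, within the pads' length; the fingertips stand 17 mm ahead of it and the grasp point (between the pads) lies 2 mm behind it (bot.tcp_to_tips is the distance from the TCP to the fingertips, in mm); z points along the fingers, y is the line along which they close (so a half turn about z gives the same grasp; the last joint's range is limited). The gripper opens to 85 mm and grips with 20 to 120 N. Pads are 22 mm wide; open, the fingers measure 114 mm over their backs; the gripper's body (76 mm by 85 mm) begins 54 mm behind the grasp point. The pads swing forward as they close: fully open they stand 13 mm farther back than shut.
Start: joints at [1.187, 0.342, 1.524, -0, 1.275, -0.146], TCP at [123.655, 510.247, 248.322] pointing down, gripper open.
Joint ranges: [-2.53, 2.53], [-0.77, 2.02], [0.04, 2.7], [-1, 4.14], [0.28, 2.66], [-3.11, 3.11]. Speed limits (rad/s): [2.57, 2.57, 3.14, 3.14, 3.14, 3.14].

## Interface

Orientations are given as a unit quaternion [w, x, y, z].
In Python, from bench import bot, move_gripper, cams, finish_job gives the robot as it stands. Calls block until the motion is done:
- bot.goto(position, orientation): joint-space move of the TCP to a pose.
- bot.line_to(position, rot=None, max_speed=150, guard=None): straight line of the TCP; rot=None keeps the orientation; max_speed is the mean speed in mm/s. With guard (N) it stops when the force on the tool has changed by that much, and returns True; else False.
- bot.move_joints(angles): joint-space move.
- move_gripper(opening): finger opening in mm; the grip force is fixed at half the most; returns when the fingers have stopped.
- bot.hold(seconds).
- bot.inverse_kinematics(position, orientation): joint angles nearest the present ones, or None.
- bot.state(): the state.
- cams.get_image(name): name is "scene" or "top" or "wrist"; returns (picture, depth): 480x640x3 uint8, red, green, blue; 480x640 float32, mm along the optical axis (not along the pixel's ray), 0 where there is no reading.
- cams.camera_params(name): a dict with "intrinsics" (3x3 intrinsics, pixels), "camera_from_world" (4x4, takes a point from world to camera coordinates); the wrist camera has in their place "tool_from_camera" (4x4, takes a point from camera to tool coordinates, whose origin is the TCP and whose axes are the flange's). Camera axes: x right, y up, looking along -z (the intrinsics and any distortion apply to the point x, -y, -z); pixel columns grow to the right and rows downward; lengths in mm; the calibration is good to about 2 mm. A picture is of the moment at which its call begins: read the wrist's pose just before it. camera_params takes no time and is no camera call.
A pose or a line that the arm cannot do raises bot.MotionError and nothing moves.
- finish_job(): hands the job in; it is judged then, once.
The state is a dict: "time_s": time; "qpos": joint angles; "joint_velocities": joint speeds; "tau": joint torques, N m; "eef_pos": TCP position; "ee_rot": TCP orientation; "force": force on the tool from outside, world axes, zero at the start; "moment": the same for the moment, N m; "grip_width": finger opening in mm; "grip_force": force on a finger pad.
Only numpy, scipy, OpenCV 4.12 (cv2) and the standard library are available. Lean on these libraries where they do the work, as an engineer would, in place of code of your own. Each camera call takes 0.05 s, during which the arm holds its last target. There are 200 camera calls.

## Working session

There is one attempt and no reset: what is moved stays moved. The work goes in short steps, each a Python script; the robot and the scene stay as the last script left them, time stands still between calls to the robot, and variables do not carry over. Pictures are saved under pics/ and viewed, at most 10 in all, crops included, and the job is handed in when it is done.

```bash
ls; mkdir -p pics
python3 - <<'E'
from bench import bot, cams
import cv2,numpy as np
for n in("scene","top"):
    im,d=cams.get_image(n); cv2.imwrite(f"pics/{n}0.png",im[:,:,::-1]); np.save(f"pics/{n}0.npy",d)
    p=cams.camera_params(n); print(n,p, (d>0).mean())
s=bot.state(); print(s["time_s"],s["eef_pos"],s["ee_rot"])
E
```

```text
pics
scene {'intrinsics': array([[444.03199229,   0.        , 318.66322513],
       [  0.        , 444.03199229, 246.48088114],
       [  0.        ,   0.        ,   1.        ]]), 'camera_from_world': array([[ 9.00344394e-01,  4.35097094e-01, -8.39594479e-03,
        -5.49642646e+02],
       [-3.48732253e-01,  7.32902349e-01,  5.84157481e-01,
         1.23415655e+02],
       [ 2.60318630e-01, -5.23014976e-01,  8.11596911e-01,
        -1.01569702e+03],
       [ 0.00000000e+00,  0.00000000e+00,  0.00000000e+00,
         1.00000000e+00]])} 0.9961002604166667
top {'intrinsics': array([[604.90057503,   0.        , 323.60018429],
       [  0.        , 604.90057503, 247.82631089],
       [  0.        ,   0.        ,   1.        ]]), 'camera_from_world': array([[-7.18263433e-02, -9.97411679e-01,  3.30437704e-03,
         6.67000823e+01],
       [ 9.72317738e-01, -6.92799555e-02,  2.23155783e-01,
        -6.10996801e+02],
       [-2.22349257e-01,  1.92413683e-02,  9.74777194e-01,
        -7.99355670e+02],
       [ 0.00000000e+00,  0.00000000e+00,  0.00000000e+00,
         1.00000000e+00]])} 0.996142578125
0.1 [123.53954445 509.92273811 247.70233499] [-1.54375824e-04  1.18591248e-01  9.92942929e-01 -6.57144374e-04]
```

View pics/scene0.png

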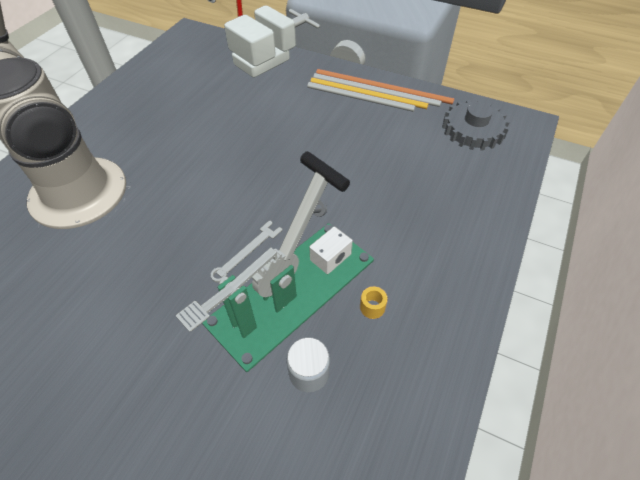

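View pics/top0.png

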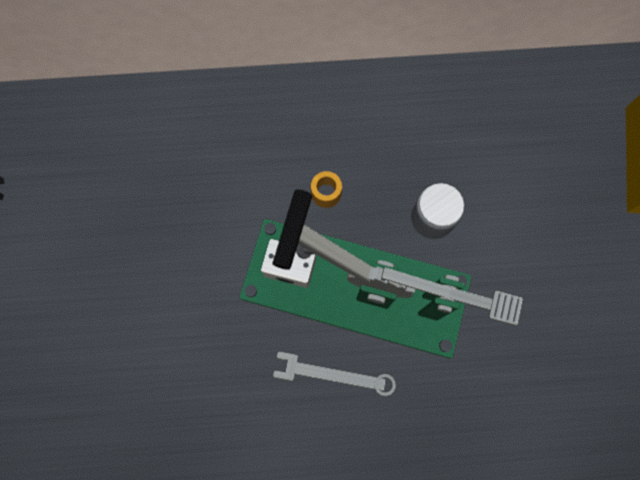

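The scene view shows the tab at about (192,316) and the bar at (325,171). In the top view the tab is at (507,307), the bar at (293,229), and the plate corners at about (265,222), (470,270), (453,355) and (242,300). Next I'll fit the stand pose.

```bash
cat > h.py <<'E'
import numpy as np, cv2
from bench import bot, cams
def cloud(n,im=None,d=None):
    if im is None: im,d=cams.get_image(n)
    p=cams.camera_params(n);K=p["intrinsics"];T=np.linalg.inv(p["camera_from_world"])
    v,u=np.mgrid[:480,:640]
    c=np.stack([(u-K[0,2])/K[0,0]*d,-(v-K[1,2])/K[1,1]*d,-d],-1)
    return im,d,c@T[:3,:3].T+T[:3,3]
def proj(n,P):
    p=cams.camera_params(n);T=p["camera_from_world"];c=T[:3,:3]@P+T[:3,3];K=p["intrinsics"]
    return np.array([K[0,0]*c[0]/-c[2]+K[0,2],K[1,1]*c[1]/c[2]*1+K[1,2]]) if 0 else np.array([K[0,0]*c[0]/-c[2]+K[0,2],K[1,1]*-c[1]/-c[2]+K[1,2]])
E
python3 - <<'E'
from h import *
R={}
for n in("scene","top"):
    im=cv2.imread(f"pics/{n}0.png")[:,:,::-1];d=np.load(f"pics/{n}0.npy")
    _,_,X=cloud(n,im,d)
    hsv=cv2.cvtColor(im.copy(),cv2.COLOR_RGB2HSV)
    g=(hsv[...,0]>65)&(hsv[...,0]<90)&(hsv[...,1]>120)&(d>0)
    z=X[...,2]; q=g&(abs(z-12)<8)
    print(n,"plate z",np.median(z[q]))
    # rays onto plane z=12 for outline
    p=cams.camera_params(n);T=np.linalg.inv(p["camera_from_world"]);o=T[:3,3]
    r=X[q]-o; P=o+r*((12-o[2])/r[:,2])[:,None]
    (c,wh,a)=cv2.minAreaRect(P[:,:2].astype(np.float32)); print(c,wh,a)
    print(cv2.boxPoints((c,wh,a)).round(1).tolist())
    s=(z>120)&(z<190)&(hsv[...,1]<60)
    for nm,m in dict(bar=(im.max(2)<50)&(z>200)&(z<320)&(X[...,0]>250)&(X[...,0]<800),hi=s&(X[...,0]>250)&(X[...,0]<800)).items():
        k,l,st,ce=cv2.connectedComponentsWithStats(m.astype(np.uint8))
        for i in range(1,k):
            if st[i,4]>60:
                Y=X[l==i];print(nm,st[i].tolist(),Y.mean(0).round(1),Y.min(0).round(),Y.max(0).round())
E
```

```text
scene plate z 12.19887725418431
(563.661376953125, -21.59722900390625) (325.4308166503906, 127.62177276611328) 70.2266845703125
[[448.6000061035156, -153.10000610351562], [568.7000122070312, -196.3000030517578], [678.7999877929688, 109.9000015258789], [558.7000122070312, 153.10000610351562]]
bar [301, 156, 48, 35, 328] [597.3  52.6 266.5] [550.  38. 254.] [636.  72. 274.]
hi [313, 208, 14, 9, 67] [593.4  44.8 182.8] [580.  40. 175.] [601.  53. 190.]
hi [176, 220, 133, 112, 2480] [ 536.  -100.9  155.7] [ 477. -218.  120.] [585.  16. 190.]
hi [235, 292, 12, 12, 96] [ 542.8 -135.2  147.2] [ 537. -143.  126.] [ 547. -123.  156.]
top plate z 12.893154695383203
(564.1290893554688, -21.843368530273438) (328.4275817871094, 129.18870544433594) 70.15054321289062
[[447.6000061035156, -154.39999389648438], [569.0999755859375, -198.1999969482422], [680.5999755859375, 110.69999694824219], [559.0999755859375, 154.5]]
bar [273, 190, 39, 79, 1447] [592.8  59.6 271.3] [550.  36. 243.] [638.  83. 276.]
hi [333, 250, 190, 75, 3166] [ 531.1 -110.7  158.4] [ 479. -220.  120.] [582.  15. 190.]
hi [437, 305, 16, 8, 89] [ 506.4 -123.   149.9] [ 502. -137.  123.] [ 512. -114.  157.]
```

```bash
cat >> h.py <<'E'
from scipy.spatial.transform import Rotation as Ro
from bench import move_gripper
YAW=np.radians(70.19); O=np.array([560.5,-31.1,0])
xs=np.array([np.cos(YAW),np.sin(YAW),0]);ys=np.array([-xs[1],xs[0],0])
W=lambda x,y,z:O+x*xs+y*ys+np.array([0,0,z])
def quat(sg):
    y=sg*ys;z=np.array([0,0,-1.]);x=np.cross(y,z)
    q=Ro.from_matrix(np.stack([x,y,z],1)).as_quat();return q[[3,0,1,2]]
TIP=bot.tcp_to_tips
E
python3 - <<'E'
from h import *
print(TIP,cams.camera_params("wrist")["tool_from_camera"].round(2).tolist())
s=bot.state()
for sg in(1,-1):
    for P in(W(-175,0,430),W(-175,0,131+TIP),W(95,0,290+TIP),W(180,0,108+TIP)):
        q=bot.inverse_kinematics(P,quat(sg));print(sg,P.round(1),None if q is None else np.round(q,2))
P=np.array(s["eef_pos"]);P[2]=430
print(bot.inverse_kinematics(P,s["ee_rot"]),s["force"])
E
```

```text
17.0 [[-0.0, 0.95, 0.33, 84.84], [1.0, 0.0, 0.0, -0.81], [0.0, 0.33, -0.95, -125.73], [0.0, 0.0, 0.0, 1.0]]
1 [ 501.2 -195.7  430. ] [-0.51  0.3   1.09 -0.    1.75  2.97]
1 [ 501.2 -195.7  148. ] [-0.51  0.47  1.63 -0.    1.05  2.97]
1 [592.7  58.3 307. ] [-0.03  0.44  1.21 -0.    1.49 -2.83]
1 [621.5 138.2 125. ] [ 0.1   0.65  1.35 -0.    1.13 -2.7 ]
-1 [ 501.2 -195.7  430. ] [-0.51  0.3   1.09 -0.    1.75 -0.17]
-1 [ 501.2 -195.7  148. ] [-0.51  0.47  1.63 -0.    1.05 -0.17]
-1 [592.7  58.3 307. ] [-0.03  0.44  1.21 -0.    1.49  0.32]
-1 [621.5 138.2 125. ] [ 0.1   0.65  1.35 -0.    1.13  0.44]
[ 1.18699772e+00  2.74880218e-01  1.13112051e+00 -4.67971875e-05
  1.73694121e+00 -1.46064260e-01] [-0.00931011 -0.15006194  0.04005283]
```

Run:
```python
from h import *
s=bot.state();P=np.array(s["eef_pos"]);P[2]=430
bot.line_to(P,max_speed=200); move_gripper(0)
q=quat(-1)
bot.goto(W(-176,0,400),q); bot.line_to(W(-176,0,172+TIP),max_speed=200)
s=bot.state();print("pre",s["time_s"],s["eef_pos"],s["force"],s["grip_width"])
im,_=cams.get_image("wrist");cv2.imwrite("pics/w1.png",im[:,:,::-1])
for tz in range(166,118,-4):
    g=bot.line_to(W(-176,0,tz+TIP),max_speed=30,guard=15)
    s=bot.state();print(tz,g,(s["eef_pos"][2]-TIP).round(1),s["force"].round(1))
    if g:break
print(s["time_s"])
```

```text
pre 5.9583 [ 501.41192875 -196.89540423  190.01275452] [ 0.40439163 -0.00164909  0.01928265] -0.18815897044246718
166 False 165.9 [ 0.3 -0.1 -0.6]
162 False 161.7 [1.3 0.3 0.8]
158 False 157.9 [-0.8  1.1 -0.1]
154 False 153.8 [-0.8 -1.6  0.9]
150 False 149.7 [ 0.7 -1.5  0.3]
146 False 145.6 [ 0.5  0.  -0.2]
142 False 141.7 [-1.3 -0.8 -0.5]
138 False 137.7 [ 0.3  0.1 -0.3]
134 False 134.0 [ 0.2 -0.2  2. ]
130 True 133.5 [-4.9  1.1 12.1]
8.8333
```

View pics/w1.png

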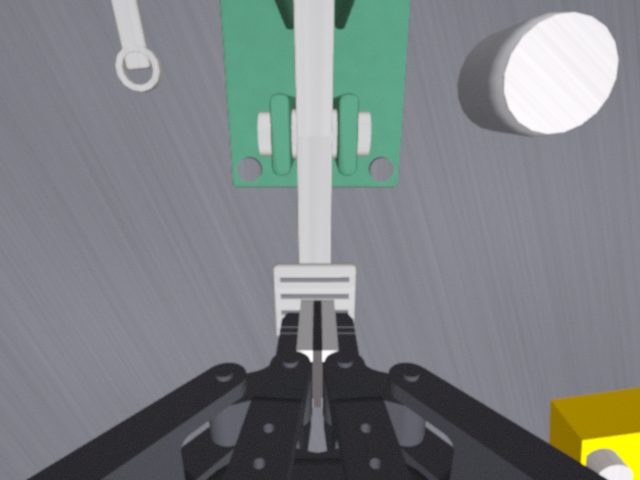

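The wrist view shows the fingertips at (317,305), centred over the tab (275–355, 265–335). Force rose sharply at a tip height of 133.5 mm, which fits the pawl stop. I'll back off and measure.

Run:
```python
from h import *
bot.line_to(W(-176,0,300),max_speed=250)
for n in("scene","top"):
    im,d,X=cloud(n)
    cv2.imwrite(f"pics/{n}1.png",im[:,:,::-1])
    S=np.stack([(X-O)@xs,(X-O)@ys,X[...,2]],-1)
    for D,t in((S,"now"),):
        m=(abs(D[...,0]+176)<24)&(abs(D[...,1])<24)&(D[...,2]>80)&(D[...,2]<185)
        Y=D[m]; 
        if len(Y)>20:
            A=np.c_[Y[:,0]+176,np.ones(len(Y))];k=np.linalg.lstsq(A,Y[:,2],rcond=None)[0]
            print(n,len(Y),"slope,z",k.round(3),"pawl",np.arctan(k[0]).round(3),Y.mean(0).round(1))
    dk=(im.max(2)<50)&(abs(S[...,1])<50)&(S[...,0]>60)&(S[...,0]<200)&(S[...,2]>200)&(S[...,2]<290)
    Y=S[dk];print("bar",len(Y),Y.mean(0).round(1),np.percentile(Y[:,2],98).round(1))
print(bot.state()["time_s"])
```

```text
scene 550 slope,z [  0.348 130.536] pawl 0.335 [-173.7    0.4  131.4]
bar 321 [ 91.3  -5.5 266.6] 273.3
top 727 slope,z [  0.34  131.614] pawl 0.327 [-173.5   -0.2  132.5]
bar 1448 [ 96.3   0.3 271.4] 275.1
9.6833
```

View pics/scene1.png

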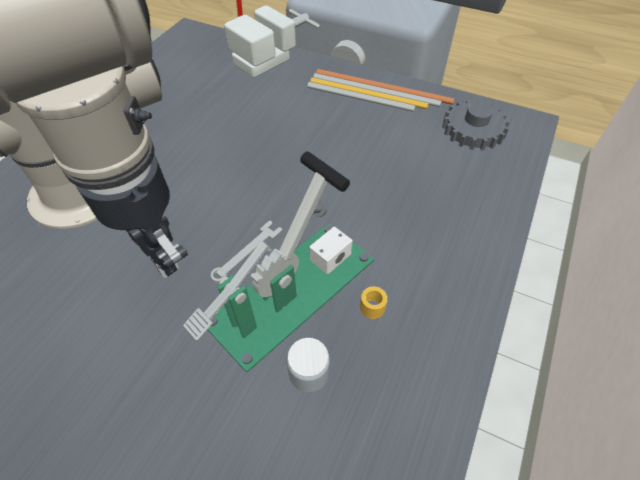

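The scene view shows the tab lowered at about (197,324), with the nose out of the teeth. I'll check the angle with a tighter fit before going to the bar.

Run:
```python
from h import *
for n in("scene","top"):
    im,d,X=cloud(n)
    S=np.stack([(X-O)@xs,(X-O)@ys,X[...,2]],-1)
    for c,w in((-176,13),(-140,10)):
        m=(abs(S[...,0]-c)<w)&(abs(S[...,1])<(13 if c<-150 else 5))&(S[...,2]>115)&(S[...,2]<185)
        Y=S[m];A=np.c_[Y[:,0]-c,np.ones(len(Y))];k=np.linalg.lstsq(A,Y[:,2],rcond=None)[0]
        r=abs(Y[:,2]-A@k);g=r<2.5;k=np.linalg.lstsq(A[g],Y[g,2],rcond=None)[0]
        print(n,c,g.sum(),k.round(3),np.arctan(k[0]).round(3))
```

```text
scene -176 269 [  0.438 130.993] 0.412
scene -140 85 [  0.38  140.928] 0.363
top -176 341 [  0.411 132.31 ] 0.39
top -140 103 [  0.437 142.376] 0.412
```

Both views put the pawl at about 0.40 rad, on its stop. Now the bar.

Run:
```python
from h import *
q=quat(-1)
bot.line_to(W(-176,0,380),max_speed=250)
bot.goto(W(94,0,350),q)
arc=lambda th,dz=0:W(-20+200*np.cos(th),0,111+200*np.sin(th)+dz+TIP)
bot.line_to(arc(.966,6),max_speed=150)
s=bot.state();print(s["time_s"],s["eef_pos"],s["force"].round(1))
for th in np.r_[np.linspace(.95,.05,13),np.linspace(.03,-.05,5)]:
    g=bot.line_to(arc(th),max_speed=50 if th>.06 else 20,guard=22 if th>.06 else 12)
    s=bot.state();print(th.round(3),g,(s["eef_pos"][2]-TIP).round(1),s["force"].round(1))
    if g:break
print(s["time_s"])
```

```text
11.8 [592.48959615  55.98885673 299.254446  ] [-0.2 -0.6  0.6]
0.95 False 273.8 [-0.3  0.3  0.5]
0.875 False 264.7 [1.2 1.2 2.2]
0.8 False 254.9 [0.5 3.1 3.9]
0.725 False 244.1 [0.4 2.4 4.4]
0.65 False 232.4 [1.1 3.4 3.9]
0.575 False 219.9 [0.2 3.4 4. ]
0.5 False 206.6 [0.4 1.5 3.2]
0.425 False 192.8 [ 0.8 -0.5  1.4]
0.35 False 178.8 [ 0.5 -0.3  0.3]
0.275 False 164.6 [-0.3  0.1 -0.2]
0.2 False 150.0 [-1.1  0.7 -0.2]
0.125 False 135.2 [-0.3 -0.7  0.1]
0.05 False 120.8 [0.7 0.6 0.9]
0.03 False 116.6 [-0.1  0.2  0.3]
0.01 False 112.6 [0.2 0.4 0.3]
-0.01 True 110.9 [-1.3  0.1  6.4]
18.9
```

Run:
```python
from h import *
s=bot.state();p=np.array(s["eef_pos"])
bot.line_to(p+[0,0,200],max_speed=250)
im,d=cams.get_image("wrist");cv2.imwrite("pics/w2.png",im[:,:,::-1])
im,d,X=cloud("scene");cv2.imwrite("pics/s2.png",cv2.resize(im[130:380,150:450,::-1],None,fx=2,fy=2))
S=np.stack([(X-O)@xs,(X-O)@ys,X[...,2]],-1)
dk=(im.max(2)<50)&(abs(S[...,1])<50)&(S[...,0]>60)&(S[...,0]<200)&(S[...,2]>80)&(S[...,2]<290)
Y=S[dk];print("bar",len(Y),Y.mean(0).round(1),np.percentile(Y[:,2],[5,50,98]).round(1))
m=(S[...,0]>50)&(S[...,0]<165)&(abs(S[...,1])<6)&(S[...,2]>75)&(S[...,2]<290)
Y=S[m];print("arm",len(Y),np.polyfit(Y[:,0],Y[:,2],1),np.median(Y[:,2])) if len(Y)>9 else 0
print(bot.state()["time_s"])
```

```text
bar 158 [174.   -5.4 104.8] [ 99.2 105.3 111.6]
arm 370 [-5.71295693e-03  1.08088252e+02] 109.11691116016107
19.95
```

View pics/s2.png

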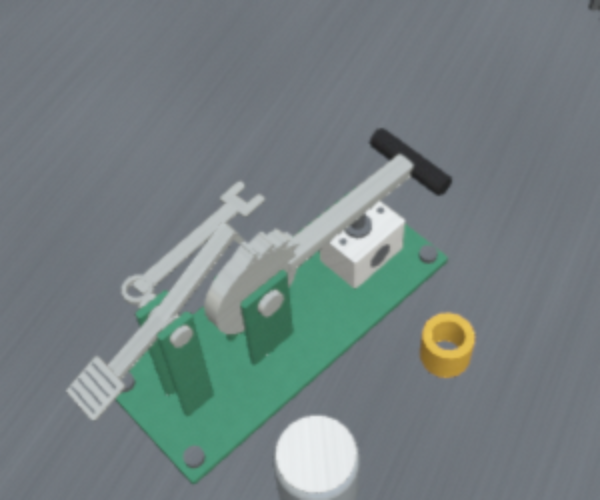

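View pics/w2.png

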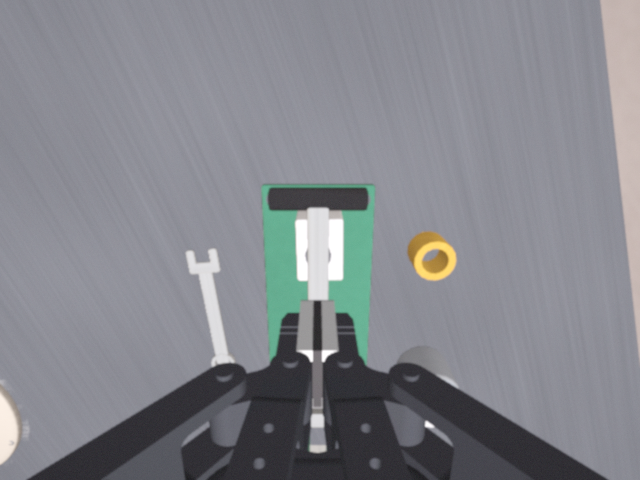

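The arm is level: slope about 0 and top at 109 mm. The foot sits at about (358,225) on the block and the pawl is still clear. One gentle press will confirm it is seated, then I hand in.

Run:
```python
from h import *
from bench import finish_job
bot.line_to(W(179,0,118+TIP),max_speed=150)
g=bot.line_to(W(179,0,106+TIP),max_speed=15,guard=18)
s=bot.state();print(g,(s["eef_pos"][2]-TIP).round(1),s["force"].round(1))
bot.line_to(W(179,0,330),max_speed=200)
im,d,X=cloud("scene");S=np.stack([(X-O)@xs,(X-O)@ys,X[...,2]],-1)
for n,a,b,w in(("arm",50,165,6),("tab",-189,-163,13)):
    m=(S[...,0]>a)&(S[...,0]<b)&(abs(S[...,1])<w)&(S[...,2]>75)&(S[...,2]<185);Y=S[m];print(n,np.polyfit(Y[:,0],Y[:,2],1)[0].round(3),np.median(Y[:,2]).round(1))
print(bot.state()["time_s"])
if g and abs(s["eef_pos"][2]-TIP-111)<2.5: print(finish_job())
```

```text
True 110.9 [-1.9 -0.7  5.9]
arm -0.006 109.1
tab 0.422 131.0
23.1833
the job is handed in; nothing more can be done
None
```

The job is handed in after 23.2 s of the 43 s allowed: the pawl was pressed to its stop first (about 0.40 rad), then the arm was pushed down until its foot rested on the block, and I saw no sign that the block or loose parts had moved.

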